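Clip the turquoise glaze caddy into its bench dock

ROBOT

A 6-joint arm with a two-finger parallel gripper is mounted at the origin on the work surface. World frame = base frame: x ahead of the robot, y to its left, z up, the work surface at z = 0. Lengths are in mm, angles in rad, forces in N, time in s.
With the tool pointing down it reaches from about 400 to 925 mm from the base axis. Payload 12.5 kg.
Tool frame: the origin (TCP) lies between the finger pads; the fingertips stand 11 mm ahead of it and the grasp point (between the pads) lies 8 mm behind it (env.tip_extent is the distance from the TCP to the fingertips, in mm); x points along the fingers, z is the direction in which the jaws open and shut, and the axes are right-handed (so a half turn about x gives the same grasp; the last joint's range is limited). The gripper opens to 95 mm and grips with 3 to 60 N. Pads are 20 mm wide; open, the fingers measure 119 mm over their backs; the gripper's body (75 mm by 180 mm) begins 59 mm behind the grasp point.
Start: joints at [-1.33, 0.491, 1.559, -0, 1.092, -0.106], TCP at [212.454, -587.8, 225.661] pointing down, gripper open.
Joint ranges: [-3.1, 3.1], [-0.84, 2.19], [0.05, 2.79], [-1.13, 4.28], [0.06, 2.93], [-2.69, 2.69]. Speed limits (rad/s): [2.22, 2.22, 2.79, 3.14, 3.14, 3.14].

INTERFACE

Orientations are given as [roll, pitch, yaw] about the fixed x, y, z axes, in that order (R = Rz(yaw) Ry(pitch) Rx(roll)).
In Python, from cell import status, imaging, env gives the robot as it stands. The module is installed in compiled form; this text tells all that it offers.
- The arm moves only by the tool apply_moves, never from a script. Its argument "increments" is a list of rows, each a list of 5 numbers: the closure, from 0 (fully open) to 1 (shut), then the shift along the tool's x, y, z in mm, then the turn about the tool's x in degrees. A call has 1 to 10 rows; each row shifts and turns the commanded pose from where the row before left it, along the tool's axes as they then stand; what a row does not reach is not made up. A row lasts 1/10 s, in which the tool goes at most 50 mm and 8.59 degrees, less where a joint would pass 70% of its speed; a pose out of reach is approached as far as the arm can. A call with a gripper value outside its range is refused whole. The fingers move at their own pace and stop on an object; the grip force is fixed at half the most. Time passes only in rows, so rows that do not move let the fingers close. It gives the time, the measured TCP pose, the force and the opening at its end, in the units of the state.
- status.state(): the state, without advancing time (a new reading comes with each control period).
- imaging.read_camera(name): name is "scene" or "top" or "wrist"; returns a dict with "pixels" (400x640x3 uint8, red, green, blue), "fovy" (degrees; the focal length in pixels is half the picture's height over the tangent of half this angle, whatever the lens; pixels are square), "cx", "cy" (the principal point, pixels), "distortion" ([k1, k2, p1, p2, k3] as OpenCV has them; the pictures are not rectified), "R" (3x3) and "t" (3): a world point X has camera coordinates R X + t. Camera axes: x right, y down, z forward; pixel columns grow to the right and rows downward; lengths in mm; the calibration is good to about 2 mm. A picture is of the moment at which its call begins. There is no depth.
- env.job_done(): hands the job in, once; it reports no verdict.
The state is a dict: "t": time; "joints": joint angles; "qvel": joint speeds; "tau": joint torques, N m; "eef_pos": TCP position; "tcp_rot": TCP orientation; "ft_force": force on the tool from outside, world axes, zero at the start; "moment": the same for the moment, N m; "opening": opening from 0.0 (shut) to 1.0 (fully open).
Only numpy, scipy, OpenCV 4.12 (cv2) and the standard library are available. Lean on these libraries where they do the work, as an engineer would, in place of code of your own. Each camera call takes 0.05 s, during which the arm holds its last target. There are 200 camera calls.

TASK

Slide the caddy with the turquoise lids into the blue dock on the painting table, fully home so that the yellow spring catch clicks shut behind it, and let go of it. Leave the caddy with the red lids where it stands.

Things in the scene. Friction and masses are not known exactly. Their poses are not given: they have to be found in the camera images.
- turquoise_caddy: loose caddy, 0.45 kg: smooth white base 120 (x) by 70 (y) by 22 mm high; on it two pots with turquoise lids (36 mm across, at x = +-38 mm, tops 38 mm up) and between them an upright wooden post to grip, 18 (x) by 30 (y) mm, its top 90 mm up with a turquoise tip. Origin: centre of the underside, z up. Both ends alike: either may go in first
- red_caddy: the same caddy with red lids and a red post tip: a bystander. Origin: centre of the underside, z up
- dock: smooth blue fixed U on the table, no floor, entered along its +x. Origin: on the table, where the caddy's origin is when home (end stop at x = +60 mm). Channel 75 mm wide, walls 31 mm high; from x = -45 mm on, lips 27 mm up (58 mm apart) bar entry from above. Mouth flares from 75 mm wide at x = -95 to 112 mm at x = -137. Outside 120 mm wide; catch housing to y = -81 mm
- catch (a joint): yellow sprung nose on the dock's -y side, 9 mm into the channel, 9 to 26 mm up: entry slope x = -92 to -70 mm, locking face x = -64 mm (4 mm behind the caddy when home). Value in m: 0 = sprung out (shut), up to 0.014 pushed aside. The caddy's edge pushes it 4 to 10 mm aside; sliding in takes 2 to 6 N. It springs back behind the caddy's rear end
There are look-alikes about, which are no part of the job. Leave any green, pink or purple look-alike of the turquoise_caddy alone.

How it is judged (in metres and radians):
On the way:
1. the turquoise caddy, partly in the dock, pushes the catch aside (value of joint catch above 0.004 m and x of turquoise_caddy in the frame of dock between -0.16 and -0.006 m), for 0.1 s.
At the end, for the whole second after the job is handed in: The turquoise caddy rests flat on the table inside the dock, within 7 mm of its home place and 8 degrees of the dock's direction, at rest, with the catch sprung back behind it to within 3 mm; the red caddy is upright and within 30 mm of where it stood (x of turquoise_caddy in the frame of dock between -0.007 and 0.007 m and y of turquoise_caddy in the frame of dock between -0.007 and 0.007 m and height (world z) of turquoise_caddy below 0.007 m and angle between the x axis of turquoise_caddy and the x axis of dock, either way round below 0.15 rad and angle between turquoise_caddy's own z axis and vertical below 0.12 rad and value of joint catch below 0.003 m and linear speed of turquoise_caddy below 0.02 m/s and distance of red_caddy from where it was at the start of the episode below 0.03 m and angle between red_caddy's own z axis and vertical below 0.15 rad); the robot touches nothing.
It fails at once if the red caddy is pushed or lifted away by more than 30 mm (distance of red_caddy from where it was at the start of the episode above 0.03 m).
It also fails if it takes over 40 s, if anything falls off the work surface, if the arm or the gripper's body presses on something with over 40 N, if the wrist force passes 120 N, or if a joint passes its speed limit or range.

## Working session

There is one attempt and no reset: what is moved stays moved. The work goes in short steps, Python scripts to look and compute and a tool call to move; the robot and the scene stay as the last step left them, time stands still between calls to the robot, and variables do not carry over. Pictures are saved under pics/ and viewed, about 8 in all and at most 12, crops included, and the job is handed in when it is done.

Besides the shell and the picture viewer there is one more tool, called after "Request:" as name(argument=value, ...) on one line, values as JSON. apply_moves: Moves the arm, as the interface text tells. Its arguments: {"type":"object","properties":{"increments":{"type":"array"}},"required":["increments"]}

```bash
mkdir -p pics; cat > h.py <<'E'
import numpy as np, cv2
from cell import status, imaging, env
def shot(name,fn=None):
    c=imaging.read_camera(name)
    if fn: cv2.imwrite('pics/'+fn,c['pixels'][:,:,::-1])
    return c
def K(c):
    f=200/np.tan(np.radians(c['fovy'])/2)
    return np.array([[f,0,c['cx']],[0,f,c['cy']],[0,0,1.]])
def ray(c,px,z):
    u=cv2.undistortPoints(np.array(px,float).reshape(-1,1,2),K(c),np.array(c['distortion'],float)).reshape(-1,2)
    R=np.array(c['R']);t=np.array(c['t']).reshape(3)
    o=-R.T@t; d=np.c_[u,np.ones(len(u))]@R
    return o+d*((z-o[2])/d[:,2])[:,None]
def proj(c,P):
    R=np.array(c['R'],float);p,_=cv2.projectPoints(np.array(P,float).reshape(-1,1,3),cv2.Rodrigues(R)[0],np.array(c['t'],float).reshape(3),K(c),np.array(c['distortion'],float))
    return p.reshape(-1,2)
E
python3 - <<'E'
from h import *
for n in('top','scene'):
    c=shot(n,n+'0.png'); print(n,c['fovy'],c['distortion'],-np.array(c['R']).T@np.array(c['t']).reshape(3))
print(status.state())
E
```

```text
top 43.40071251009892 [-0.11775415  0.          0.          0.          0.        ] [ 332.13207591  151.92268548 1307.51520259]
scene 53.10326062607652 [-0.09546042  0.          0.          0.          0.        ] [858.38650522 488.99472992 674.59066683]
{'t': 0.1, 'joints': array([-1.32959446e+00,  4.91514671e-01,  1.55936795e+00, -1.60151557e-05,
        1.09170151e+00, -1.05593931e-01]), 'qvel': array([-2.46028571e-04, -2.20910417e-03, -2.10394510e-03,  9.54692261e-04,
        8.34794169e-04, -9.46551670e-05]), 'tau': array([ 3.65959066e-03, -6.13626122e+01, -2.58605272e+01,  6.94406661e-02,
        4.70233639e-02, -4.18667844e-05]), 'eef_pos': array([ 212.40358691, -587.59418933,  225.11769507]), 'tcp_rot': array([3.05032452, 1.56980474, 1.82633138]), 'ft_force': array([ 0.27426696, -0.34000713, -0.14750897]), 'moment': array([-0.04331353,  0.0353746 ,  0.00187022]), 'opening': 0.9975704372988772}
```

View pics/top0.png

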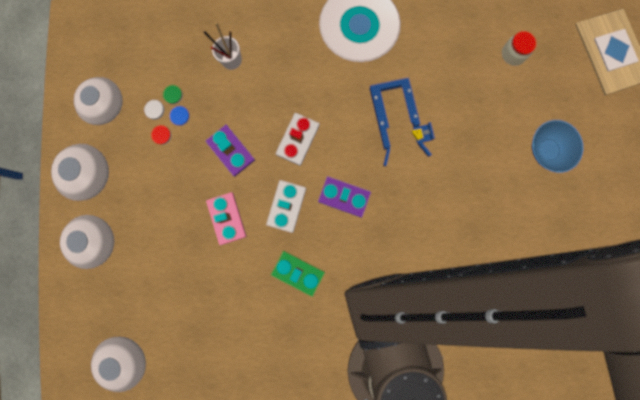

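View pics/scene0.png

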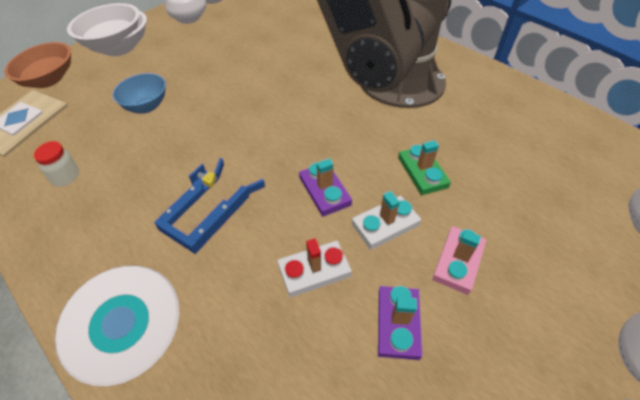

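The white turquoise-lidded caddy is at top (286,206) and the red one at (298,138). The dock has its end stop near (390,85) and its mouth near (408,158). I'll crop closer.

```bash
python3 - <<'E'
from h import *
im=cv2.imread('pics/top0.png')[65:245,250:450]
cv2.imwrite('pics/crop.png',cv2.resize(im,None,fx=3.3,fy=3.3,interpolation=cv2.INTER_CUBIC))
c=shot('top')
print(ray(c,[[290,191],[282,219]],38), ray(c,[[303,125],[291,151]],38), ray(c,[[390,85],[385,165],[430,155]],31))
print(np.array(c['R']))
E
```

```text
[[464.32699776 252.90689693  38.        ]
 [393.77035117 274.74278822  38.        ]] [[634.34763316 215.88387199  38.        ]
 [567.26910853 248.19312592  38.        ]] [[ 737.02292022  -14.31073291   31.        ]
 [ 525.01042449    8.03284713   31.        ]
 [ 547.92427337 -109.78392897   31.        ]]
[[-2.96510212e-02 -9.99559882e-01  9.27098390e-04]
 [-9.95028281e-01  2.94283472e-02 -9.51456341e-02]
 [ 9.50764759e-02 -3.74365433e-03 -9.95462932e-01]]
```

View pics/crop.png

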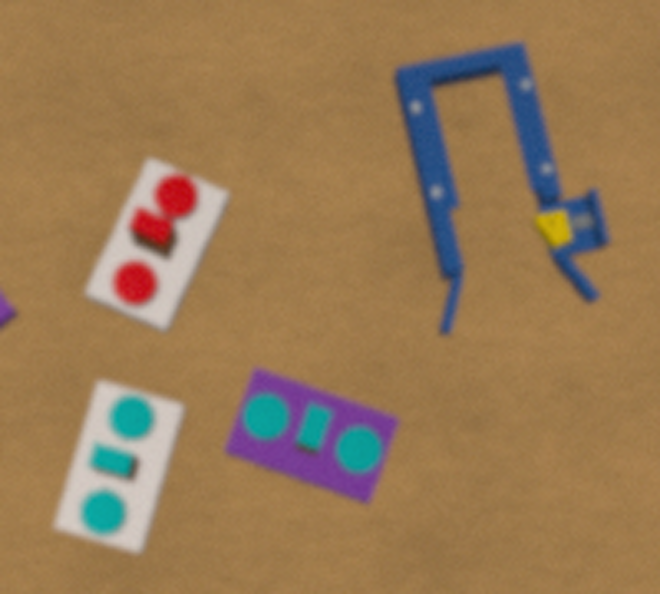

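```bash
cat >> h.py <<'E'
from scipy.spatial.transform import Rotation as Ro
def tool():
    s=status.state(); return np.array(s['eef_pos']),Ro.from_euler('xyz',s['tcp_rot']).as_matrix(),s
def plan(P,yaw):
    """tool-axis shift to world P, turn to put tool z axis along yaw (mod 180)"""
    p,R,s=tool(); d=R.T@(np.array(P)-p)
    cur=np.degrees(np.arctan2(R[1,2],R[0,2])); w=(yaw-cur+90)%180-90
    print('shift',d.round(1),'z yaw',cur.round(2),'turn about tool x',(-w).round(2),'(world',w.round(2),') tilt',R[:,0].round(3),'p',p.round(1),'j6',s['joints'][5].round(2),'t',round(s['t'],2))
E
python3 - <<'E'
from h import *
c=shot('top')
f=lambda L,z:ray(c,[(250+(x+.5)/3.3-.5,65+(y+.5)/3.3-.5) for x,y in L],z)[:,:2]
s=f([(416,106),(436,191),(526,84),(546,168)],31);print(s)
e=f([(432,82),(500,67)],31)
a=(s[0]+s[2])/2-(s[1]+s[3])/2;a/=np.linalg.norm(a);y=np.degrees(np.arctan2(a[1],a[0]))
n=np.array([-a[1],a[0]]);m=s.mean(0)
o=m+a*(((e.mean(0)-m)@a)-60)
print('dock',o,y,'widths',(s-m)@n, (e-o)@a,(e-o)@n)
cad=f([(131,417),(104,512)],38);print('pots',cad,cad.mean(0),'tip',f([(114,461)],90))
print('pre',o-205*a)
W=[o+u*a+v*n for u,v in[(60,37.5),(60,-37.5),(-137,56),(-137,-56),(-95,-37.5),(-95,37.5)]]
print(((proj(c,[[*w,31] for w in W])-[250,65])*3.3).round())
p,R,st=tool();print(R.round(3))
plan([430,263,240],-17)
E
```

```text
[[706.02825251  24.62317583]
 [636.69752713  11.71903904]
 [722.02488204 -63.84211345]
 [653.11971625 -76.23812946]]
dock [671.9455606  -27.31120162] 10.371576186694067 widths [ 44.94986926  44.73826699 -44.94986926 -44.73826699] [59.47588653 60.52411347] [ 28.12920944 -27.79765915]
pots [[464.33751554 254.56508551]
 [391.79932469 276.89744651]] [428.06842011 265.73126601] tip [[426.71730652 263.61103262]]
pre [470.29507541 -64.21759433]
[[419.  83.]
 [511.  64.]
 [452. 327.]
 [591. 298.]
 [556. 251.]
 [463. 270.]]
[[-0.     0.94   0.34 ]
 [ 0.001  0.34  -0.94 ]
 [-1.     0.    -0.001]]
shift [ -14.2  493.7 -726.1] z yaw -70.13 turn about tool x -53.13 (world 53.13 ) tilt [-0.     0.001 -1.   ] p [ 212.4 -587.7  225.3] j6 -0.11 t 0.2
```

Request:
apply_moves(increments=[[0,0,40.8,-25.2,0],[0,0,40.8,-25.2,0],[0,0,40.8,-25.2,0],[0,0,40.8,-25.2,0],[0,0,40.8,-25.2,0],[0,0,40.8,-25.2,0],[0,0,40.8,-25.2,0],[0,0,40.8,-25.2,0],[0,0,40.8,-25.2,0],[0,0,0,0,0]])

```text
t: 1.2
eef_pos: [483.1, -245.7, 225.6]
tcp_rot: [2.07, 1.57, 0.851]
ft_force: [0.4, -1.0, 0.2]
opening: 0.997
```

Request:
apply_moves(increments=[[0,0,12.5,-48,0],[0,0,12.5,-48,0],[0,0,12.5,-48,0],[0,0,12.5,-48,0],[0,0,12.5,-48,0],[0,0,12.5,-48,0],[0,0,12.5,-48,0],[0,0,12.5,-48,0],[0,0,12.5,-48,0],[0,0,12.5,-48,0]])

```text
t: 2.2
eef_pos: [434.7, 245.7, 225.7]
tcp_rot: [0.884, 1.57, -0.341]
ft_force: [0.4, -0.5, -0.7]
opening: 1.001
```

Request:
apply_moves(increments=[[0,0,0,0,-7.6],[0,0,0,0,-7.6],[0,0,0,0,-7.6],[0,0,0,0,-7.6],[0,0,0,0,-7.6],[0,0,0,0,-7.6],[0,0,0,0,-7.6],[0,0,0,0,0],[0,0,0,0,0]])

```text
t: 3.1
eef_pos: [435.2, 243.9, 225.5]
tcp_rot: [-1.724, 1.571, -2.023]
ft_force: [-1.2, -0.7, -0.2]
opening: 1.001
```

```bash
python3 - <<'E'
from h import *
plan([428,265,240],-17)
c=shot('wrist','w1.png')
print(proj(c,[[428,265,90],[464.3,254.5,38],[391.8,276.9,38]]))
E
```

```text
shift [-14.5  18.  -13.1] z yaw -17.17 turn about tool x -0.17 (world 0.17 ) tilt [-0. -0. -1.] p [435.2 243.9 225.5] j6 0.68 t 3.1
[[310.09163637 171.38657369]
 [350.58432148 159.03387267]
 [273.75731014 159.00922217]]
```

View pics/w1.png

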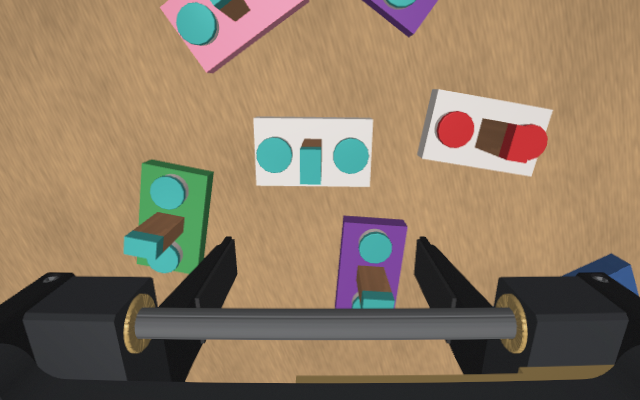

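The wrist view shows the turquoise caddy's lids at (274.5,155) and (350.5,156), and the post tip spans (300–322, 149–184). That agrees with the estimate to within a few mm.

```bash
python3 - <<'E'
from h import *
c=shot('wrist')
p=ray(c,[[274.5,154.5],[350.5,155.5]],38);t=ray(c,[[311.3,167]],90)
m=p.mean(0);a=p[1]-p[0];y=np.degrees(np.arctan2(a[1],a[0]));print(m,y,t)
q=(m[:2]+t[0,:2])/2
plan([*q,60],y)
E
```

```text
[429.57030404 269.48872529  38.        ] -17.894820470664822 [[430.10950634 268.37620138  90.        ]]
shift [165.6  22.2 -12.4] z yaw -17.11 turn about tool x 0.78 (world -0.78 ) tilt [-0. -0. -1.] p [435.2 244.  225.6] j6 0.68 t 3.2
```

Request:
apply_moves(increments=[[0,0,22.2,-12.4,0.8],[0,40,0,0,0],[0,40,0,0,0],[0,40,0,0,0],[0,25,0,0,0],[0,18,0,0,0],[0,0,0,0,0]])

```text
t: 3.9
eef_pos: [428.9, 268.6, 60.6]
tcp_rot: [-2.376, 1.567, -2.688]
ft_force: [1.0, -0.2, 0.9]
opening: 1.001
```

Request:
apply_moves(increments=[[1,0,0,0,0],[1,0,0,0,0],[1,0,0,0,0],[1,0,0,0,0],[1,0,0,0,0],[1,0,0,0,0],[1,0,0,0,0],[1,0,0,0,0]])

```text
t: 4.7
eef_pos: [429.7, 269.0, 62.6]
tcp_rot: [-0.67, 1.571, -0.979]
ft_force: [0.2, 0.6, 0.0]
opening: 0.384
```

Request:
apply_moves(increments=[[1,0,0,0,0],[1,0,0,0,0],[1,0,0,0,0],[1,0,0,0,0],[1,0,0,0,0]])

```text
t: 5.2
eef_pos: [429.7, 269.0, 62.6]
tcp_rot: [-1.705, 1.571, -2.014]
ft_force: [-0.8, 0.5, -0.4]
opening: 0.188
```

Request:
apply_moves(increments=[[1,-20,0,0,0],[1,-30,0,0,0],[1,-35,0,0,0],[1,-30,0,0,0],[1,0,0,0,0],[1,0,0,0,0]])

```text
t: 5.8
eef_pos: [429.4, 268.9, 177.2]
tcp_rot: [-1.169, 1.571, -1.479]
ft_force: [-0.2, -0.0, -4.9]
opening: 0.188
```

```bash
python3 - <<'E'
from h import *
plan([470.3,-64.2,177],10.4)
E
```

```text
shift [ 2.000e-01 -3.048e+02  1.404e+02] z yaw -17.73 turn about tool x -28.13 (world 28.13 ) tilt [ 0. -0. -1.] p [429.4 268.9 177.2] j6 0.74 t 5.8
```

Request:
apply_moves(increments=[[1,0,-20,9,0],[1,0,-40,18.5,0],[1,0,-40,18.5,0],[1,0,-40,18.5,0],[1,0,-40,18.5,0],[1,0,-40,18.5,0],[1,0,-40,18.5,0],[1,0,-30,14,0],[1,0,-15,6.5,0],[1,0,0,0,0]])

```text
t: 6.8
eef_pos: [470.2, -65.9, 175.8]
tcp_rot: [-3.019, 1.568, 2.952]
ft_force: [0.0, -0.5, -4.3]
opening: 0.186
```

Request:
apply_moves(increments=[[1,0,0,0,-5],[1,0,0,0,-6],[1,0,0,0,-6],[1,0,0,0,-6],[1,0,0,0,-5.1],[1,0,0,0,0],[1,0,0,0,0]])

```text
t: 7.5
eef_pos: [470.3, -63.5, 176.8]
tcp_rot: [2.686, 1.569, 2.865]
ft_force: [0.2, -0.2, -4.0]
opening: 0.186
```

```bash
python3 - <<'E'
from h import *
plan([470.3,-64.2,63],10.4)
c=shot('top')
cv2.imwrite('pics/x.png',cv2.resize(c['pixels'][65:245,250:450,::-1],None,fx=3.3,fy=3.3,interpolation=cv2.INTER_CUBIC))
c=shot('wrist','w2.png')
E
```

```text
shift [ 1.138e+02 -8.000e-01  1.000e-01] z yaw 10.25 turn about tool x -0.15 (world 0.15 ) tilt [-0.002  0.    -1.   ] p [470.3 -63.5 176.8] j6 -0.45 t 7.5
```

View pics/w2.png

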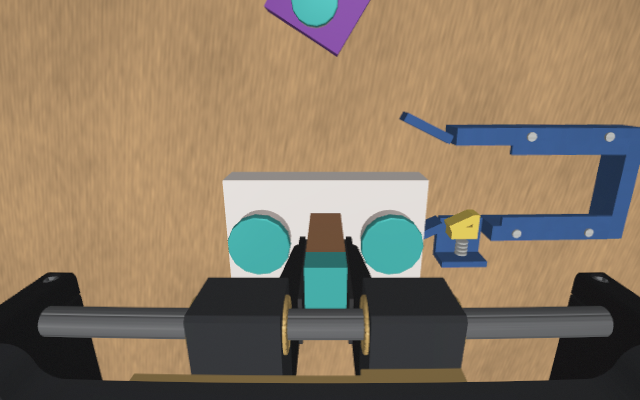

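The wrist view shows the held caddy's lids at (259,245) and (392,245), and the dock screws at (532,137), (610,137), (517,234) and (589,233). I'll compute both poses from these.

```bash
python3 - <<'E'
from h import *
c=shot('wrist')
s=ray(c,[[532,137],[610,137],[517,234],[589,233]],31)[:,:2];print(s)
a=s[1]+s[3]-s[0]-s[2];a/=np.linalg.norm(a);n=np.array([-a[1],a[0]])
m=s.mean(0);print('dock yaw',np.degrees(np.arctan2(a[1],a[0])),'mid',m,(s-m)@n,(s-m)@a)
ot=np.array([671.9,-27.3]);at=np.array([np.cos(np.radians(10.4)),np.sin(np.radians(10.4))])
print('mid in old frame',(m-ot)@at,(m-ot)@[-at[1],at[0]])
p=ray(c,[[259,245],[392,245]],38+114.);d=p[1]-p[0];print('caddy',p.mean(0),np.linalg.norm(d),np.degrees(np.arctan2(d[1],d[0])))
E
```

```text
[[637.50854282  13.97005353]
 [706.5527534   27.25005795]
 [654.91120126 -74.75057707]
 [723.63082581 -61.55066421]]
dock yaw 10.880261790826944 mid [680.65083082 -23.77028245] [ 45.20532338  45.21401532 -45.20532338 -45.21401532] [-35.24299522  35.06675842 -34.89982389  35.07606069]
mid in old frame 9.244249137050238 1.892036980609889
caddy [470.39440907 -63.15177355 152.        ] 75.28305306460973 10.352185310332011
```

Request:
apply_moves(increments=[[1,20,0,0,-0.4],[1,30,0,0,0],[1,30,0,0,0],[1,20,0,0,0],[1,10,0,0,0],[1,3,0,0,0],[1,0,0,0,0],[1,0,0,0,0]])

```text
t: 8.45
eef_pos: [471.1, -64.4, 65.4]
tcp_rot: [-0.519, 1.569, -0.331]
ft_force: [-0.1, -0.4, -3.8]
opening: 0.194
```

```bash
python3 - <<'E'
from h import *
p,R,s=tool();print(R.round(4),s['ft_force'],p)
E
```

```text
[[ 1.400e-03 -1.867e-01  9.824e-01]
 [-5.000e-04  9.824e-01  1.867e-01]
 [-1.000e+00 -7.000e-04  1.200e-03]] [-0.0506933  -0.39792406 -3.75067086] [471.11018639 -64.36726265  65.43211618]
```

Request:
apply_moves(increments=[[1,1.5,0,0,0],[1,0.5,0,0,0],[1,0,0,0,0],[1,0,0,0,0]])

```text
t: 8.85
eef_pos: [470.7, -64.3, 62.8]
tcp_rot: [-0.718, 1.57, -0.53]
ft_force: [-0.1, 0.9, -3.5]
opening: 0.182
```

Request:
apply_moves(increments=[[1,0,0,8,0],[1,0,0,12,0],[1,0,0,15,0],[1,0,0,15,0],[1,0,0,10,0],[1,0,0,0,0]])

```text
t: 9.45
eef_pos: [531.1, -52.7, 62.6]
tcp_rot: [-0.409, 1.57, -0.22]
ft_force: [1.9, 0.4, -0.0]
opening: 0.189
```

```bash
python3 - <<'E'
from h import *
p,R,s=tool();print(R[:,2].round(4),s['ft_force'],p)
c=shot('wrist','w3.png')
E
```

```text
[0.9822 0.1876 0.001 ] [ 1.92681401e+00  4.48431697e-01 -6.06885334e-04] [531.08032151 -52.70812542  62.56411826]
```

View pics/w3.png

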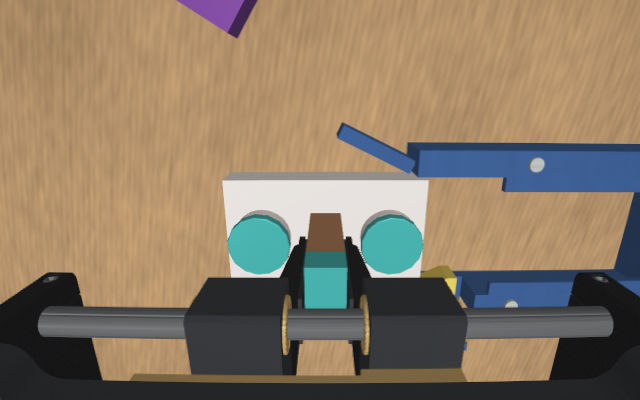

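The caddy sits in the flare. Its far top edge is at row 181, the wall's inner top edge is near (460,178), and the lip edge is near (560,191). I'll check the lateral fit.

```bash
python3 - <<'E'
from h import *
c=shot('wrist'); p,R,s=tool(); a=R[:2,2];n=np.array([-a[1],a[0]])
for px,z in[((260,181),22),((400,181),22),((440,177),31),((490,178),31),((520,191),31),((600,191),31),((537,165),31),((512,305),31)]:
    q=ray(c,[px],z)[0,:2]-p[:2];print(px,(q@a).round(1),(q@n).round(1))
E
```

```text
(260, 181) -37.3 34.0
(400, 181) 43.8 34.1
(440, 177) 63.9 38.7
(490, 178) 92.0 38.2
(520, 191) 110.3 30.8
(600, 191) 157.3 30.9
(537, 165) 117.4 45.7
(512, 305) 117.9 -43.7
```

Request:
apply_moves(increments=[[1,0,1.3,8,0],[1,0,0,8,0],[1,0,0,8,0],[1,0,0,8,0],[1,0,0,8,0],[1,0,0,8,0],[1,0,0,0,0]])

```text
t: 10.25
eef_pos: [578.0, -42.6, 62.6]
tcp_rot: [-0.333, 1.569, -0.144]
ft_force: [1.0, 2.7, -0.7]
opening: 0.191
```

Request:
apply_moves(increments=[[1,0,0,8,0],[1,0,0,8,0],[1,0,0,8,0],[1,0,0,8,0],[1,0,0,8,0],[1,0,0,0,0]])

```text
t: 10.85
eef_pos: [617.3, -35.1, 62.6]
tcp_rot: [-0.304, 1.569, -0.116]
ft_force: [2.7, 2.7, 0.0]
opening: 0.186
```

Request:
apply_moves(increments=[[1,0,0,8,0],[1,0,0,8,0],[1,0,0,8,0],[1,0,0,8,0],[1,0,0,8,0],[1,0,0,3,0],[1,0,0,0,0]])

```text
t: 11.55
eef_pos: [658.9, -27.1, 62.7]
tcp_rot: [-0.257, 1.569, -0.069]
ft_force: [1.6, 2.0, -0.7]
opening: 0.191
```

Request:
apply_moves(increments=[[1,0,0,4,0],[1,0,0,4,0],[1,0,0,3,0],[1,0,0,0,0]])

```text
t: 11.95
eef_pos: [669.4, -25.1, 62.6]
tcp_rot: [-0.298, 1.57, -0.11]
ft_force: [1.5, 2.3, -0.5]
opening: 0.191
```

Request:
apply_moves(increments=[[1,0,0,2,0],[1,0,0,1,0],[1,0,0,0,0]])

```text
t: 12.25
eef_pos: [672.1, -24.9, 62.6]
tcp_rot: [-0.765, 1.57, -0.577]
ft_force: [1.9, -0.4, -1.0]
opening: 0.186
```

Request:
apply_moves(increments=[[1,0,0,1,0],[1,0,0,1,0],[1,0,0,0,0]])

```text
t: 12.55
eef_pos: [674.0, -24.4, 62.6]
tcp_rot: [-0.775, 1.57, -0.587]
ft_force: [0.6, -0.1, -1.8]
opening: 0.186
```

```bash
python3 - <<'E'
from h import *
p,R,s=tool();print(R[:,2].round(4),s['ft_force'],p)
c=shot('wrist','w4.png')
E
```

```text
[9.824e-01 1.869e-01 3.000e-04] [ 0.56278641 -0.08154535 -1.75105684] [673.98270694 -24.36556159  62.60134748]
```

View pics/w4.png

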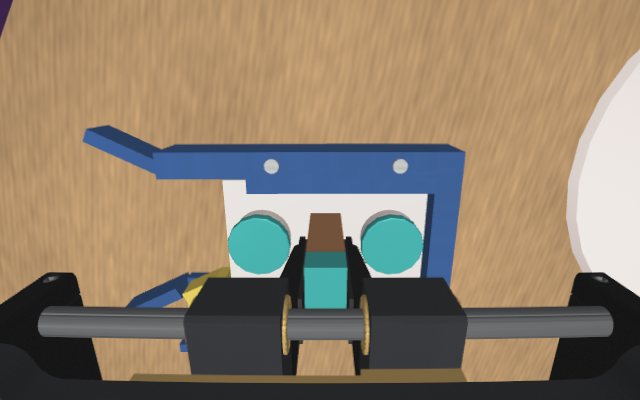

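The caddy is in the channel with the end stop just ahead of it. The yellow nose, at about (210,285), is clear of the caddy's rear edge, and the side force has dropped to zero. I'll nudge it 1 mm further, then release and retreat.

Request:
apply_moves(increments=[[1,0,0,1,0],[1,0,0,0,0],[0,0,0,0,0],[0,0,0,0,0],[0,0,0,0,0],[0,0,0,0,0],[0,0,0,0,0],[0,0,0,0,0],[0,0,0,0,0],[0,0,0,0,0]])

```text
t: 13.6
eef_pos: [674.8, -24.1, 62.6]
tcp_rot: [-2.102, 1.571, -1.914]
ft_force: [0.8, 0.3, 0.2]
opening: 0.803
```

Request:
apply_moves(increments=[[0,-15,0,0,0],[0,-30,0,0,0],[0,-40,0,0,0],[0,-40,0,0,0],[0,-40,0,0,0],[0,0,45,0,0],[0,0,0,-45,0],[0,0,-45,0,0],[0,0,-45,0,0],[0,0,0,0,0]])

```text
t: 14.6
eef_pos: [639.4, -80.9, 228.9]
tcp_rot: [-0.837, 1.569, -0.652]
ft_force: [-0.3, 0.3, -1.3]
opening: 1.002
```

```bash
python3 - <<'E'
from h import *
p,R,s=tool();print(s['ft_force'],p,s['opening'])
c=shot('wrist','w5.png')
E
```

```text
[-0.2815357   0.30692472 -1.27414778] [639.38339639 -80.93613783 228.92955009] 1.0021295170018907
```

View pics/w5.png

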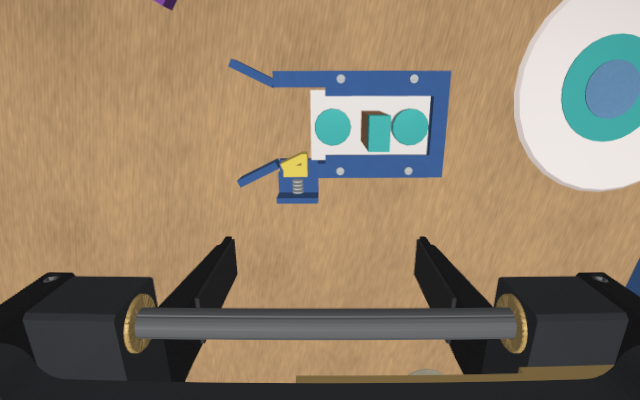

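The caddy is in the dock with its rear edge at column 311. The yellow nose, with its tip at (308,153), has sprung out behind it. I'll check the numbers.

```bash
python3 - <<'E'
from h import *
c=shot('wrist')
s=ray(c,[[341,79],[414.5,79],[340,171],[408,171]],31)[:,:2]
a=s[1]+s[3]-s[0]-s[2];a/=np.linalg.norm(a);n=np.array([-a[1],a[0]]);m=s.mean(0)
g=lambda px,z:[(((q-m)@a).round(1)+8.2,((q-m)@n).round(1)) for q in ray(c,px,z)[:,:2]]
print('pots',g([[333,127],[410,127]],38),'rear edge',g([[311,125]],22),'nose tip/rear',g([[308,153],[308,163]],26),'stop',g([[431,120]],31))
t=shot('top');print(proj(t,[[600.8,232,38]]))
import cv2 as cv
hsv=cv.cvtColor(t['pixels'],cv.COLOR_RGB2HSV);o=cv.cvtColor(cv.imread('pics/top0.png'),cv.COLOR_BGR2HSV)
for h in(o,hsv):
    k=((h[...,0]<8)|(h[...,0]>172))&(h[...,1]>150)&(h[...,2]>110);k[:110]=0;k[165:]=0;k[:,:270]=0;k[:,325:]=0
    print(np.argwhere(k).mean(0),k.sum())
E
```

```text
pots [(np.float64(-34.400000000000006), np.float64(0.3)), (np.float64(40.5), np.float64(0.3))] rear edge [(np.float64(-56.39999999999999), np.float64(0.8))] nose tip/rear [(np.float64(-59.7), np.float64(-27.1)), (np.float64(-59.89999999999999), np.float64(-37.5))] stop [(np.float64(62.5), np.float64(6.5))]
[[297.02974177 137.95816711]]
[136.17320261 296.61111111] 306
[136.25974026 296.60064935] 308
```

```bash
python3 -c "
from cell import env
print(env.job_done())"
```

```text
the job is handed in; nothing more can be done
None
```

The turquoise caddy is home in the blue dock with the catch shut behind it, and I handed the job in at about 15 s of the 40 s allowed. I gripped it by the post, carried it over to the dock mouth, set it on the table and slid it in. Then I released it and drew the gripper clear.

My last checks, with the gripper 229 mm up and touching nothing:

- **Caddy position:** the two lids average about +3 mm in x from home. The end stop read 2.5 mm too far in the same picture, so the caddy is probably within about 1 mm of home. Sideways it is 0.3 mm off.
- **Catch:** the nose stands about 10 mm into the channel, just behind the caddy's rear end, so it is sprung out. The side force on the gripper also fell from about 2.3 N to zero over the last few millimetres, which fits the catch clicking shut.
- **Red caddy:** its lids and post tip did not move between the first and last top pictures (under 0.1 pixel).

Two things were not settled:

- **Camera offset:** the top and wrist cameras disagreed by 2 to 4 mm in y, so I used the wrist camera for the final alignment.
- **Stop contact:** I felt no clear contact force at the end stop, so full seating rests on the picture measurements.

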